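# Turn the tenon pot mouth-up and load it

### The arm

A 6-joint arm with a two-finger parallel gripper is mounted at the origin on a cart in front of the work surface, level with it; the furniture and walls round the work are solid. World frame = base frame: x ahead of the robot, y to its left, z up, the work surface at z = 0. Lengths are in m, angles in rad, forces in N, time in s.
With the tool pointing down it reaches from about 0.225 to 0.725 m from the base axis. Payload 3.1 kg.
Tool frame: the origin (TCP) lies at the very end of the fingers, on their centre line; the grasp point (between the pads) lies 19 mm behind it; z points along the fingers, y is the line along which they close (so a half turn about z gives the same grasp; the last joint's range is limited). The gripper opens to 85 mm and grips with 20 to 120 N. Pads are 22 mm wide; open, the fingers measure 114 mm over their backs; the gripper's body (76 mm by 85 mm) begins 54 mm behind the grasp point. The pads swing forward as they close: fully open they stand 13 mm farther back than shut.
Start: joints at [-1.3, 0.048, 0.099, 1.622, 0, 1.443], TCP at [0.204, -0.484, 0.231] pointing down, gripper open.
Joint ranges: [-2.91, 2.91], [-0.99, 1.94], [-1.21, 1.42], [-2.12, 2.29], [-1.49, 1.47], [-3.14, 3.14]. Speed limits (rad/s): [2.79, 2.79, 3.14, 3.14, 3.14, 3.14].

### API

Orientations are given as a rotation vector (axis times angle).
In Python, from workcell import robot gives the robot as it stands. Calls block until the motion is done:
- robot.move_to(position, orientation): joint-space move of the TCP to a pose.
- robot.movel(position, rotation=None, rate=0.15, until_force=None): straight line of the TCP; rotation=None keeps the orientation; rate is the mean speed in m/s. With until_force (N) it stops when the force on the tool has changed by that much, and returns True; else False.
- robot.move_joints(angles): joint-space move.
- robot.command_gripper(opening, newtons=None): finger opening in m; newtons is the grip in N (None keeps the last); returns when the fingers have stopped.
- robot.pause(seconds).
- robot.ik(position, orientation): joint angles nearest the present ones, or None.
- robot.get_state(): the state.
- robot.grab_frame(name): name is "side" or "top"; returns (picture, depth): 384x512x3 uint8, red, green, blue; 384x512 float32, m along the optical axis (not along the pixel's ray), 0 where there is no reading.
- robot.get_calibration(name): a dict with "camera_matrix" (3x3 intrinsics, pixels), "eye" and "orientation" of the camera in the world. Camera axes: x right, y up, looking along -z (the intrinsics and any distortion apply to the point x, -y, -z); pixel columns grow to the right and rows downward; lengths in m; the calibration is good to about 2 mm. A picture is of the moment at which its call begins. get_calibration takes no time and is no camera call.
A pose or a line that the arm cannot do raises robot.MotionError and nothing moves.
- robot.job_done(): hands the job in; it is judged then, once.
Trained networks look in the newest picture that a camera, given by its name, has taken for a name from the list of things; names that differ only in an ending like _2 or _b are one class to them, and where a whole thing is asked for, a point or a joint stands for the part that bears it (a point fixed in the world has none). Each returns a list of dicts, best first, with "p" (0 to 1); they miss things now and then, are a little off and sometimes report something else, mostly with a low value. They report only what shows in the picture. A call takes as long as a camera call. They do not tell look-alikes from the thing itself.
- robot.outline_of(camera, target): "mask" (384x512 bool, what is visible of it) and "position" ([column, row] as shares, 0 to 1, of the picture: columns of its width, rows of its height, amid what is visible of it).
- robot.spot_point(camera, target): "position" ([column, row] as shares, 0 to 1, of the picture: columns of its width, rows of its height: a listed point, or the origin of a listed thing).
The state is a dict: "time_s": time; "joint_positions": joint angles; "qd": joint speeds; "joint_efforts": joint torques, N m; "eef_pos": TCP position; "tcp_rot": TCP orientation; "contact_force": force on the tool from outside, world axes, zero at the start; "ft_torque": the same for the moment, N m; "width": finger opening in m; "grip_force": force on a finger pad.
Only numpy, scipy, OpenCV 4.12 (cv2) and the standard library are available. Lean on these libraries where they do the work, as an engineer would, in place of code of your own. Each camera call takes 0.05 s, during which the arm holds its last target. There are 200 camera calls.

### The job

The blue square pot stands mouth-down on the bench. Turn it the right way up, stand it mouth-up on the round black mat, all of its base on the mat, and put the loose wooden tenon into it. Never let the pot drop or topple over by itself, and leave the bit case, the spring clamp and the hex key where they lie.

Things in the scene. Friction and masses are not known exactly. Their poses are not given: they have to be found in the camera images.
- pot_center (a point): centre (half-way up, on the axis) of the blue painted metal pot: square, 62 x 62 mm outside, 58 mm tall, walls and bottom 3 mm (mouth 56 x 56 mm, 55 mm deep), about 0.16 kg. x and y are square to its four flat sides, on which it also lies still; z points from the open mouth to the closed bottom: up as it starts, mouth-down on the bench; down when it stands mouth-up
- pot: the same pot; origin at the centre of its mouth, axes as for pot_center
- mat_top (a point): centre of the upper face of the round black rubber mat, 150 mm across, 4 mm thick, fixed to the bench
- tenon_center (a point): centre of the loose beech tenon, a flat lozenge 48 mm (its x) by 25 mm (its y) by 10 mm (its z), lying flat on the bench
- bit_case: bystander: closed orange and black case, 55 x 90 x 17 mm (x, y, z), origin under its centre; to the right of the work a black cable stands up in a stiff arch (about x = 0.52 to 0.64, y = -0.62 to -0.44, up to z = 0.17 m), which the arm must not press
- spring_clamp: bystander: black spring clamp with orange tip, 64 x 123 x 22 mm, lying flat, origin under its centre; to the left of it and behind it stands the tall mitre saw (from about x = 0.5, y = 0.2 m on), which the arm must not touch
- hex_key: bystander: black hex key, 41 x 93 x 6 mm, lying flat, origin under its centre
Not all that is in view belongs to the job. Of the things that look like the part that bears mat_top, take the one that is farthest to the robot's right at the start.

How it is judged:
By the outcome, as a careful person would: the job done as asked, in the order asked, and still so for the second after the job is handed in, with the robot touching nothing.
It also fails if it takes over 72 s, if anything falls off the work surface, if the arm or the gripper's body presses on something with over 40 N, if the wrist force passes 120 N, or if a joint passes its speed limit or range.

## Working session

There is one attempt and no reset: what is moved stays moved. The work goes in short steps, each a Python script; the robot and the scene stay as the last script left them, time stands still between calls to the robot, and variables do not carry over. Pictures are saved under pics/ and viewed, at most 10 in all, crops included, and the job is handed in when it is done.

```bash
mkdir -p pics
cat > h.py <<'E'
import numpy as np, cv2
from scipy.spatial.transform import Rotation as R
from workcell import robot
def cal(n):
    c=robot.get_calibration(n); o=np.array(c["orientation"],float)
    M=o if o.shape==(3,3) else (R.from_rotvec(o).as_matrix() if o.size==3 else R.from_quat(o).as_matrix())
    return np.array(c["camera_matrix"]),np.array(c["eye"]),M,c
def ray(n,px):
    K,e,M,c=cal(n); u=cv2.undistortPoints(np.array([[px]],float),K,np.array(c["distortion"]) if "distortion" in c else None)[0,0]
    return e,M@np.array([u[0],-u[1],-1])
def atz(n,px,z):
    e,d=ray(n,px); return e+d*(z-e[2])/d[2]
def cloud(n,dep,mask):
    r,c=np.nonzero(mask&(dep>0)); K,e,M,_=cal(n)
    d=dep[r,c]; P=np.stack([(c-K[0,2])/K[0,0]*d,-(r-K[1,2])/K[1,1]*d,-d],1)
    return P@M.T+e
def save(n,im): cv2.imwrite(f"pics/{n}.png",cv2.cvtColor(im,cv2.COLOR_RGB2BGR))
E
python3 - <<'E'
from h import *
for n in("side","top"):
    im,d=robot.grab_frame(n); save(n+"0",im); print(robot.get_calibration(n)); np.save(n+"d.npy",d)
    for t in("pot","pot_center","mat_top","tenon_center","bit_case","spring_clamp","hex_key"):
        for o in robot.outline_of(n,t)[:4]:
            P=cloud(n,d,o["mask"]); print(n,t,round(o["p"],2),np.round(np.array(o["position"])*[512,384]),o["mask"].sum(),np.round(np.median(P,0),3) if len(P) else None, np.round(np.percentile(P,[2,98],axis=0),3).tolist() if len(P) else "")
print(robot.get_state())
E
```

```text
{'camera_matrix': array([[432.03718978,   0.        , 263.18782263],
       [  0.        , 432.03718978, 188.01141116],
       [  0.        ,   0.        ,   1.        ]]), 'eye': array([0.3212619 , 0.62619301, 0.6525636 ]), 'orientation': array([ 0.19250671, -1.22638347, -2.59996418])}
side pot 0.92 [245. 231.] 1554 [0.529 0.058 0.049] [[0.496, -0.007, -0.002], [0.574, 0.082, 0.058]]
side pot_center 0.89 [250. 233.] 1527 [0.528 0.058 0.049] [[0.495, 0.008, -0.001], [0.571, 0.082, 0.058]]
side mat_top 0.91 [328. 241.] 3012 [ 0.385 -0.004  0.003] [[0.319, -0.077, 0.0], [0.453, 0.058, 0.005]]
side mat_top 0.91 [257. 314.] 4889 [0.463 0.208 0.003] [[0.398, 0.138, 0.0], [0.531, 0.27, 0.005]]
side mat_top 0.76 [284. 158.] 1433 [ 0.543 -0.271  0.003] [[0.48, -0.343, -0.0], [0.608, -0.207, 0.005]]
side tenon_center 0.72 [225. 180.] 134 [ 0.651 -0.129  0.008] [[0.629, -0.148, 0.002], [0.673, -0.111, 0.01]]
side bit_case 0.59 [232. 148.] 578 [ 0.682 -0.268  0.015] [[0.656, -0.333, -0.002], [0.715, -0.233, 0.018]]
side spring_clamp 0.64 [175. 234.] 694 [0.674 0.066 0.017] [[0.662, 0.007, -0.00
[... 1353 characters left out ...]
 0.8, 'joint_positions': array([-1.29979922e+00,  4.79792459e-02,  9.92104128e-02,  1.62197071e+00,
        1.10660077e-05,  1.44303650e+00]), 'qd': array([ 9.89178235e-05, -3.49601859e-04,  6.26067377e-04, -1.17545514e-03,
       -8.21698378e-04,  1.64852407e-03]), 'joint_efforts': array([-2.81899474e-04, -3.38588941e+01,  3.20124793e+01,  6.93368929e-04,
       -2.84123134e-04, -3.35568437e-06]), 'eef_pos': array([ 0.20385698, -0.4838153 ,  0.23132759]), 'tcp_rot': array([3.07930255e+00, 6.22213235e-01, 2.37204071e-05]), 'contact_force': array([ 0.40652469, -0.06252915,  0.06241273]), 'ft_torque': array([0.00484412, 0.01257395, 0.01163388]), 'grip_force': 0.0, 'width': 0.08551599651614626}
```

View pics/top0.png

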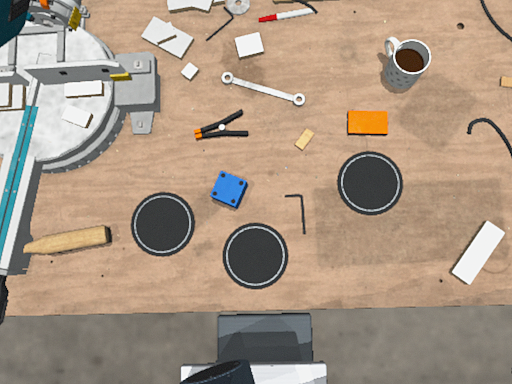

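View pics/side0.png

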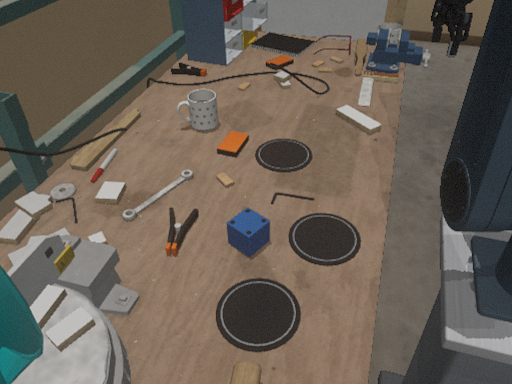

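Run:
```python
from h import *
for n in("top","side"):
    im,d=robot.grab_frame(n)
    for t,lo,hi in(("pot",.05,.066),("tenon_center",.005,.016),("hex_key",.002,.02),("mat_top",.0,.01)):
        for o in robot.outline_of(n,t)[:3]:
            P=cloud(n,d,o["mask"]); P=P[(P[:,2]>lo)&(P[:,2]<hi)]
            if len(P)<6: continue
            r=cv2.minAreaRect((P[:,:2]*1000).astype(np.float32)); print(n,t,round(o["p"],2),len(P),r,np.median(P[:,2]).round(4))
```

```text
top pot 0.7 789 ((532.7702026367188, 42.41893005371094), (62.353843688964844, 62.080265045166016), 65.20304107666016) 0.0578
top tenon_center 0.74 183 ((649.9501342773438, -132.22509765625), (22.48278045654297, 45.887001037597656), 51.682640075683594) 0.009
top hex_key 0.66 105 ((483.1305236816406, -118.19343566894531), (96.78631591796875, 33.005149841308594), 23.67497444152832) 0.0049
top mat_top 0.88 3219 ((543.2052612304688, -277.4731140136719), (146.7550048828125, 147.65989685058594), 51.15597915649414) 0.004
top mat_top 0.79 3199 ((463.80328369140625, 202.01644897460938), (148.34744262695312, 146.92587280273438), 44.67887496948242) 0.0044
top mat_top 0.66 3406 ((384.805419921875, -10.265296936035156), (146.77149963378906, 148.4352569580078), 24.562252044677734) 0.0041
side pot 0.75 743 ((533.7885131835938, 43.22038269042969), (62.357093811035156, 64.32313537597656), 66.07574462890625) 0.0564
side tenon_center 0.42 127 ((650.9401245117188, -131.03941345214844), (24.546669006347656, 47.73949432373047), 53.164581298828125) 0.0084
side hex_key 0.6 31 ((480.4020080566406, -119.70336151123047), (87.09603881835938, 20.960054397583008), 15.968843460083008) 0.0043
side hex_key 0.27 259 ((527.2110595703125, 63.35873031616211), (84.53717803955078, 43.91944885253906), 19.58186912536621) 0.011
side mat_top 0.83 1452 ((543.8375854492188, -277.1190185546875), (147.8918914794922, 146.62303161621094), 84.26530456542969) 0.0027
side mat_top 0.82 4874 ((464.84783935546875, 201.4644317626953), (147.6923828125, 148.2503204345703), 13.19051456451416) 0.0031
side mat_top 0.66 2931 ((387.1010437011719, -10.712577819824219), (148.1823272705078, 148.66275024414062), 71.10636901855469) 0.0029
```

The blue pot is at (229,190) in the top view. The right-most mat is at (369,183), the tenon at (304,140), and the hex key at (300,212) lies between them. I'll turn the pot over in two 90° tips, each going from tool leaning back to tool leaning forward. First I'll check IK.

```bash
cat >> h.py <<'E'
def rot(h,th,flip=False):
    "heading h, tilt th from straight down towards the heading (deg); y = closing axis horizontal"
    h,th=np.radians([h,th]); f=np.array([np.cos(h),np.sin(h),0])
    z=np.sin(th)*f-np.cos(th)*np.array([0,0,1]); y=np.array([-np.sin(h),np.cos(h),0])*(-1 if flip else 1)
    return np.stack([np.cross(y,z),y,z],1)
def rv(M): return R.from_matrix(M).as_rotvec()
E
python3 - <<'E'
from h import *
B=.011 # tcp beyond the grasp centre at width 62
for name,c,hs in(("pot",[.533,.043,.031],[-24.5,65.5]),("mat",[.5435,-.277,.033],[-27,-10,-60])):
  for h in hs:
    for fl in(0,1):
      for th in(-45,-35,-25,0,45,55,65):
        M=rot(h,th,fl)
        out=[]
        for up in(0,.1):
            q=robot.ik(list(np.array(c)+[0,0,up]+M[:,2]*B),list(rv(M))); out.append(None if q is None else np.round(q,2).tolist())
        print(name,h,fl,th,out)
E
```

```text
pot -24.5 0 -45 [[-0.16, 0.95, 0.67, 2.05, 0.19, 0.2], [-0.16, 0.9, 0.78, 2.22, 0.19, 0.2]]
pot -24.5 0 -35 [[-0.14, 0.76, 0.45, 1.85, 0.16, 0.24], [-0.14, 0.7, 0.57, 2.03, 0.16, 0.24]]
pot -24.5 0 -25 [[-0.12, 0.57, 0.24, 1.66, 0.13, 0.28], [-0.12, 0.52, 0.37, 1.84, 0.13, 0.28]]
pot -24.5 0 0 [[-0.04, 0.13, -0.23, 1.2, 0.0, 0.38], [-0.04, 0.08, -0.09, 1.4, 0.0, 0.38]]
pot -24.5 0 45 [[0.19, -0.42, -0.97, 0.33, -0.42, 0.46], [0.19, -0.56, -0.84, 0.6, -0.42, 0.46]]
pot -24.5 0 55 [[0.25, -0.43, -1.1, 0.06, -0.54, 0.43], [0.25, -0.64, -1.0, 0.38, -0.54, 0.43]]
pot -24.5 0 65 [[0.3, -0.31, -1.19, -0.32, -0.65, 0.36], [0.3, -0.66, -1.14, 0.08, -0.65, 0.36]]
pot -24.5 1 -45 [[-0.16, 0.95, 0.67, 2.05, 0.19, -2.95], [-0.16, 0.9, 0.78, 2.22, 0.19, -2.95]]
pot -24.5 1 -35 [[-0.14, 0.76, 0.45, 1.85, 0.16, -2.9], [-0.14, 0.7, 0.57, 2.03, 0.16, -2.9]]
pot -24.5 1 -25 [[-0.12, 0.57, 0.24, 1.66, 0.13, -2.86], [-0.12, 0.52, 0.37, 1.84, 0.13, -2.86]]
pot -24.5 1 0 [[-0.04, 0.13, -0.23, 1.2, -0.0, -2.76], [-0.04, 0.08, -0.09, 1.4, -0.0, -2.76]]
pot -24.5 1 45 [[0.19, -0.42, -0.97, 0.33, -0.42, -2.68]
[... 4423 characters left out ...]
.96, -0.34, -0.7, 0.4], [-0.26, -0.31, -0.92, -0.02, -0.7, 0.4]]
mat -60 1 -45 [[-0.7, 1.27, 1.2, 2.26, 0.24, -2.89], None]
mat -60 1 -35 [[-0.68, 0.98, 0.8, 1.98, 0.21, -2.84], [-0.68, 0.96, 0.98, 2.17, 0.21, -2.84]]
mat -60 1 -25 [[-0.66, 0.76, 0.53, 1.75, 0.16, -2.79], [-0.66, 0.73, 0.69, 1.93, 0.16, -2.79]]
mat -60 1 0 [[-0.58, 0.32, -0.01, 1.24, 0.0, -2.68], [-0.58, 0.27, 0.13, 1.43, 0.0, -2.68]]
mat -60 1 45 [[-0.36, -0.14, -0.75, 0.3, -0.47, -2.61], [-0.36, -0.28, -0.65, 0.55, -0.47, -2.61]]
mat -60 1 55 [[-0.3, -0.13, -0.87, 0.02, -0.59, -2.66], [-0.3, -0.33, -0.79, 0.3, -0.59, -2.66]]
mat -60 1 65 [[-0.26, -0.04, -0.96, -0.34, -0.7, -2.74], [-0.26, -0.31, -0.92, -0.02, -0.7, -2.74]]
```

```bash
cat >> h.py <<'E'
B=.012
def tcp(c,h,th,back=0,up=0):
    M=rot(h,th); return list(np.array(c)+[0,0,up]+M[:,2]*(B-back)),list(rv(M))
def st(m=""):
    s=robot.get_state(); print(m,"t",round(s["time_s"],1),"w",round(s["width"],4),"g",round(s["grip_force"],1),"F",np.round(s["contact_force"],1),"p",np.round(s["eef_pos"],3))
E
python3 - <<'E'
from h import *
h=-24.5; c=np.array([.533,.043,.029])
robot.move_to(*tcp(c,h,-40,.11,.05)); st()
robot.movel(*tcp(c,h,-40,.0),rate=.12); st("at")
robot.command_gripper(.055,60); st("grip")
robot.movel(*tcp(c,h,-40,0,.08),rate=.12); st("up")
c2=c+[0,0,.002]
robot.movel(*tcp(c2,h,50,0,.06),rate=.05); st("turned")
im,d=robot.grab_frame("side"); save("a1",im)
E
```

```text
Traceback (most recent call last):
workcell.MotionError: the arm cannot take that pose within its joint ranges
```

Run:
```python
from h import *
h=-24.5; c=np.array([.533,.043,.029])
T1=-40
for b in(.09,.08,.07): 
    if robot.ik(*tcp(c,h,T1,b)) is not None: break
print(b, robot.ik(*tcp(c,h,T1,0,.06)) is not None)
robot.move_to([.55,.03,.27],list(rv(rot(h,0)))); st()
robot.move_to(*tcp(c,h,T1,b)); st()
robot.movel(*tcp(c,h,T1,.0),rate=.12); st("at")
robot.command_gripper(.055,60); st("grip")
robot.movel(*tcp(c,h,T1,0,.06),rate=.12); st("up")
c2=c+[0,0,.002]
robot.movel(*tcp(c2,h,T1+90,0,.06),rate=.05); st("turned")
im,d=robot.grab_frame("side"); save("a1",im)
```

```text
0.09 True
 t 3.5 w 0.0855 g 0.0 F [-0.2 -0.1  0.5] p [0.55  0.029 0.27 ]
 t 4.5 w 0.0853 g 0.0 F [-0.1 -0.3  0.9] p [0.579 0.022 0.09 ]
at t 5.4 w 0.0853 g 0.0 F [ 0.5  0.3 -0.2] p [0.527 0.046 0.022]
grip t 5.7 w 0.0609 g 65.2 F [ 2.2 -1.1  5.3] p [0.527 0.046 0.021]
up t 6.3 w 0.0614 g 65.1 F [-0.1  0.2 -3. ] p [0.526 0.046 0.079]
turned t 8.2 w 0.0613 g 65.2 F [ 0.  -0.9 -0.7] p [0.542 0.039 0.084]
```

View pics/a1.png

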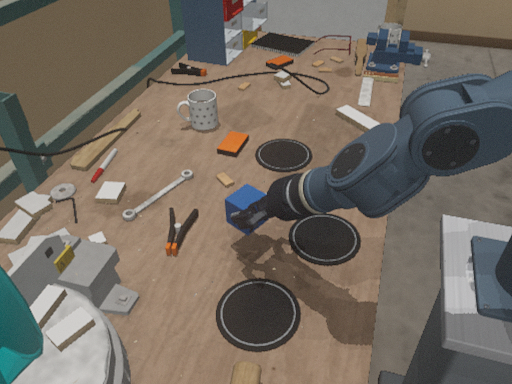

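The pot is held at (243,208) with its axis level. Next I lower it until it touches, then release.

Run:
```python
from h import *
h=-24.5; c2=np.array([.533,.043,.031])
robot.movel(*tcp(c2,h,50,0,.008),rate=.1)
print(robot.movel(*tcp(c2,h,50,0,-.006),rate=.02,until_force=5)); st("down")
robot.command_gripper(.07); robot.command_gripper(.085); st("open")
robot.movel(list(np.array(robot.get_state()["eef_pos"])-rot(h,50)[:,2]*.1),rate=.12)
robot.move_to([.42,.0,.3],list(rv(rot(h,0)))); st()
for n in("top","side"):
    im,d=robot.grab_frame(n); save("b"+n,im)
    for o in robot.outline_of(n,"pot")[:1]:
        P=cloud(n,d,o["mask"]); P=P[(P[:,2]>.055)&(P[:,2]<.072)]
        print(n,o["p"],len(P),cv2.minAreaRect((P[:,:2]*1000).astype(np.float32)),np.median(P[:,2]))
```

```text
True
down t 9.4 w 0.0614 g 65.5 F [ 2.3 -0.8  1.9] p [0.542 0.039 0.023]
open t 9.9 w 0.0849 g 0.0 F [ 0.5 -0.3 -0.7] p [0.54  0.039 0.021]
 t 12.0 w 0.0847 g 0.0 F [ 0.5  0.1 -0.6] p [ 0.42  -0.     0.299]
side 0.82 671 ((533.9555053710938, 44.21535110473633), (62.607086181640625, 58.31828308105469), 64.90506744384766) 0.060417739810058824
```

View pics/btop.png

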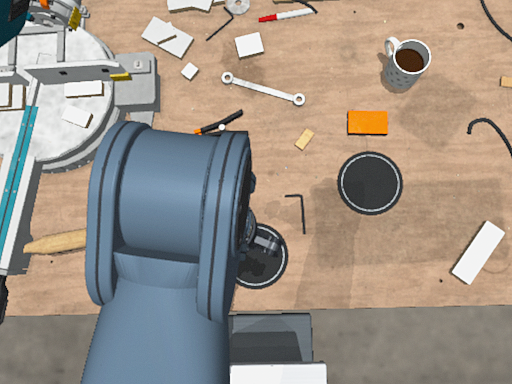

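The top view is blocked by the arm, but the side view places the pot on its side at (0.534, 0.044). Now the second tip, then the carry to the mat.

Run:
```python
from h import *
h=-25; c=np.array([.533,.0435,.031])
robot.move_to([.55,.03,.27],list(rv(rot(h,0))))
robot.move_to(*tcp(c,h,-40,.09))
robot.movel(*tcp(c,h,-40,.0),rate=.12); st("at")
robot.command_gripper(.055,60); st("grip")
robot.movel(*tcp(c,h,-40,0,.06),rate=.12)
robot.movel(*tcp(c,h,50,0,.07),rate=.05); st("turned")
m=np.array([.5435,-.277,.033])
robot.movel(*tcp(m,h,50,0,.06),rate=.15); st("over")
im,d=robot.grab_frame("side"); save("c1",im)
```

```text
at t 14.7 w 0.0848 g 0.0 F [-0.7  0.8 -0.4] p [0.527 0.047 0.024]
grip t 15.0 w 0.0614 g 65.2 F [ 2.3 -1.   5. ] p [0.527 0.046 0.023]
turned t 17.5 w 0.0616 g 65.2 F [ 0.3 -0.8 -1.4] p [0.542 0.04  0.094]
over t 19.8 w 0.0615 g 65.2 F [-0.9 -0.5 -2.2] p [ 0.552 -0.28   0.085]
```

View pics/c1.png

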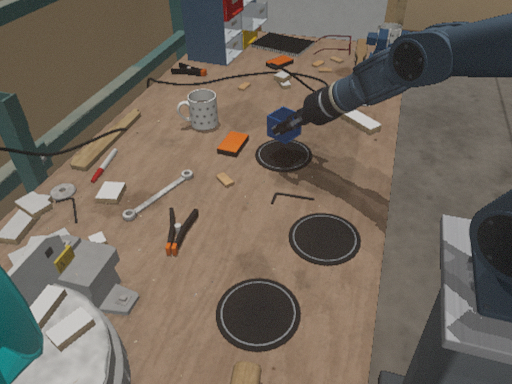

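The pot is held above the right-hand mat at about (284,124). I'll lower it, release and look.

Run:
```python
from h import *
h=-25; m=np.array([.5435,-.277,.033])
robot.movel(*tcp(m,h,50,0,.01),rate=.1)
print(robot.movel(*tcp(m,h,50,0,-.007),rate=.02,until_force=5)); st("down")
robot.command_gripper(.07); robot.command_gripper(.085); st("open")
robot.movel(list(np.array(robot.get_state()["eef_pos"])-rot(h,50)[:,2]*.1),rate=.12)
robot.move_to([.45,-.03,.25],list(rv(rot(h,0)))); st()
for n in("top","side"):
    im,d=robot.grab_frame(n); save("d"+n,im)
    for t,lo,hi in(("pot",.054,.075),("tenon_center",.005,.016)):
      for o in robot.outline_of(n,t)[:1]:
        P=cloud(n,d,o["mask"]); P=P[(P[:,2]>lo)&(P[:,2]<hi)]
        print(n,t,o["p"],len(P),cv2.minAreaRect((P[:,:2]*1000).astype(np.float32)),np.median(P[:,2]))
top=cv2.imread("pics/dtop.png");s=cv2.imread("pics/dside.png")
cv2.imwrite("pics/d.png",np.hstack([cv2.resize(top[90:240,250:450],(400,300)),cv2.resize(s[80:230,190:390],(400,300))]))
```

```text
True
down t 21.1 w 0.0614 g 65.3 F [ 1.6 -0.5  1.6] p [ 0.552 -0.281  0.025]
open t 21.6 w 0.0847 g 0.0 F [-0.8  0.6  0.3] p [ 0.55  -0.28   0.023]
 t 23.7 w 0.0848 g 0.0 F [-0.  -0.2 -0.2] p [ 0.45  -0.03   0.249]
top pot 0.8 196 ((543.2030029296875, -276.592041015625), (62.22521209716797, 63.03271484375), 64.85009002685547) 0.06057747736095703
top tenon_center 0.54 201 ((650.81298828125, -132.28860473632812), (24.058151245117188, 48.64276123046875), 51.750423431396484) 0.009218655573774548
side pot 0.92 147 ((543.6144409179688, -275.7659912109375), (64.89779663085938, 64.71761322021484), 63.98250198364258) 0.05798121348686314
side tenon_center 0.55 130 ((653.0662841796875, -132.14212036132812), (24.101558685302734, 51.568275451660156), 52.286685943603516) 0.008128359500145343
```

View pics/d.png

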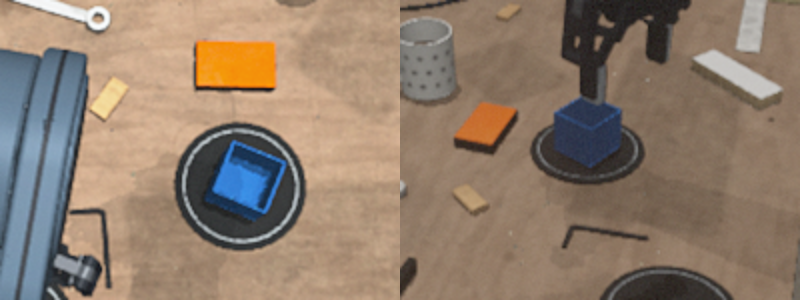

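The pot stands mouth-up in the middle of the mat. Now the tenon.

Run:
```python
from h import *
t=[.651,-.132]; h=-38; r=list(rv(rot(h,0)))
robot.move_to(t+[.1],r); robot.command_gripper(.05)
print(robot.movel(t+[.003],rate=.08,until_force=8)); st("at")
robot.command_gripper(.015,30); st("grip")
robot.movel(t+[.13],rate=.15)
p=[.543,-.2765]; r2=list(rv(rot(-25,0)))
robot.movel(p+[.13],r2,rate=.12); st("over")
for n in("side",):
    im,d=robot.grab_frame(n); cv2.imwrite("pics/e.png",cv2.resize(im[60:210,190:390,::-1],(800,600)))
    o=robot.outline_of(n,"tenon_center"); print([(x["p"],np.array(x["position"])*[512,384]) for x in o[:2]])
    if o:
        P=cloud(n,d,o[0]["mask"]); print(np.percentile(P,[5,50,95],axis=0).round(3))
```

```text
False
at t 26.9 w 0.0494 g 0.0 F [-0.4  0.5  0.2] p [ 0.652 -0.132  0.004]
grip t 27.2 w 0.0239 g 30.4 F [0.8 0.3 1.4] p [ 0.652 -0.132  0.004]
over t 29.9 w 0.0238 g 30.1 F [-0.3 -0.3 -0. ] p [ 0.543 -0.276  0.13 ]
[]
```

View pics/e.png

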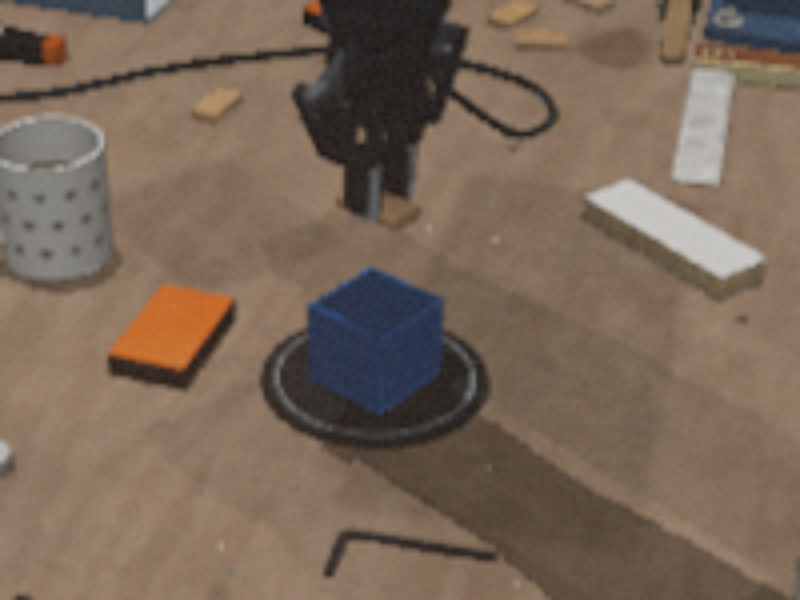

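The tenon is held flat and centred between the fingers, directly above the pot. I'll lower it to the rim and release.

Run:
```python
from h import *
p=[.543,-.2765]
print(robot.movel(p+[.066],rate=.06,until_force=4)); st("rim")
robot.command_gripper(.05); robot.pause(.3); st("open")
robot.movel(p+[.16],rate=.15)
robot.move_to([.40,-.10,.25],list(rv(rot(-25,0)))); st()
ims=[]
for n,(r,c) in(("top",(90,290)),("side",(80,190))):
    im,d=robot.grab_frame(n); ims.append(cv2.resize(im[r:r+150,c:c+200,::-1],(400,300)))
    o=robot.outline_of(n,"tenon_center"); print(n,[(round(x["p"],2),np.round(np.array(x["position"])*[512,384]),np.median(cloud(n,d,x["mask"]),0).round(3)) for x in o[:2]])
    for t in("pot","bit_case","hex_key","spring_clamp"):
        o=robot.outline_of(n,t)
        if o: print(n,t,np.median(cloud(n,d,o[0]["mask"]),0).round(3))
cv2.imwrite("pics/f.png",np.hstack(ims))
```

```text
False
rim t 31.2 w 0.0238 g 30.1 F [ 0.7 -0.3 -0.1] p [ 0.543 -0.277  0.067]
open t 31.9 w 0.0501 g 0.0 F [ 0.4 -0.4 -1.2] p [ 0.543 -0.276  0.066]
 t 33.6 w 0.0499 g 0.0 F [ 0.3 -0.5  0.1] p [ 0.4   -0.1    0.249]
top [(0.72, array([369., 180.]), array([ 0.551, -0.279,  0.016])), (0.33, array([218., 131.]), array([0.675, 0.066, 0.018]))]
top pot [ 0.561 -0.29   0.029]
top bit_case [ 0.681 -0.28   0.016]
side []
side pot [ 0.543 -0.261  0.039]
side bit_case [ 0.681 -0.267  0.015]
side hex_key [ 0.49  -0.12   0.003]
side spring_clamp [0.673 0.07  0.017]
```

View pics/f.png

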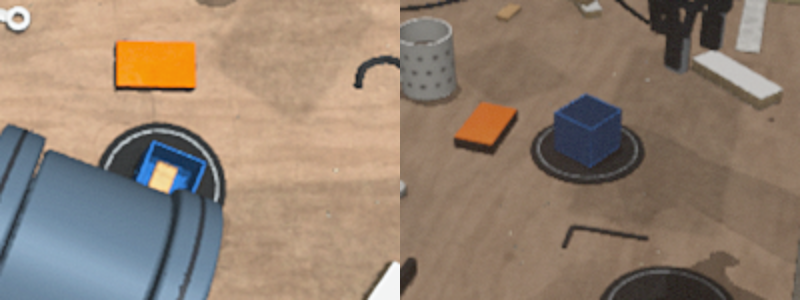

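The tenon lies flat inside the pot at about z = 0.016, the pot stands on the mat, and the bystanders haven't moved.

```bash
python3 -c "
from workcell import robot
print(robot.job_done())"
```

```text
the job is handed in; nothing more can be done
None
```

The job is handed in: the pot stands mouth-up in the middle of the right-hand mat with the tenon flat inside it, and the last camera check showed the bit case, spring clamp and hex key where they started (about 34 s on the robot's clock).

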